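# Wind the sample lift level with its ledge

## Robot

A 6-joint arm with a two-finger parallel gripper is mounted at the origin on a cart in front of the work surface, level with it; the furniture and walls round the work are solid. World frame = base frame: x ahead of the robot, y to its left, z up, the work surface at z = 0. Lengths are in m, angles in degrees, forces in N, time in s.
With the tool pointing down it reaches from about 0.325 to 0.85 m from the base axis. Payload 15.5 kg.
Tool frame: the origin (TCP) lies midway between the tips of the shut fingers; the grasp point (between the pads) lies 19 mm behind it; z points along the fingers, y is the line along which they close (so a half turn about z gives the same grasp; the last joint's range is limited). The gripper opens to 91 mm and grips with 3 to 60 N. Pads are 32 mm wide; open, the fingers measure 118 mm over their backs; the gripper's body (76 mm by 178 mm) begins 60 mm behind the grasp point.
Start: joints at [60.075, 28.281, 77.091, -0, 74.628, -5.472], TCP at [0.259, 0.569, 0.214] pointing down, gripper open.
Joint ranges: [-166.48, 166.48], [-47.26, 123.95], [12.59, 153.08], [-70.14, 250.14], [6.76, 159.57], [-176.63, 176.63]. Speed limits (degrees/s): [108.29, 108.29, 147.25, 172.46, 172.46, 172.46].

## Interface

Orientations are given as a 3x3 rotation matrix whose columns are the frame's x, y, z axes.
In Python, from bench import ctrl gives the robot as it stands. The module is installed in compiled form; this text tells all that it offers. Calls block until the motion is done:
- ctrl.goto(position, orientation): joint-space move of the TCP to a pose.
- ctrl.move_l(position, vel=0.15, ori=None, contact_N=None): straight line of the TCP; ori=None keeps the orientation; vel is the mean speed in m/s. With contact_N (N) it stops when the force on the tool has changed by that much, and returns True; else False.
- ctrl.movej(angles): joint-space move.
- ctrl.command_gripper(opening): opening from 0.0 (shut) to 1.0 (fully open); the grip force is fixed at half the most; returns when the fingers have stopped.
- ctrl.sleep(seconds).
- ctrl.ik(position, orientation): joint angles nearest the present ones, or None.
- ctrl.read_camera(name): name is "scene" or "top" or "wrist"; returns the picture (420x560x3 uint8, blue, green, red); there is no depth.
- ctrl.camera_params(name): a dict with "fx", "fy", "cx", "cy" (pixels), "D" ([k1, k2, p1, p2, k3] as OpenCV has them; the pictures are not rectified), "pose" (4x4, takes a point from camera to world coordinates); the wrist camera has in their place "T_tool_cam" (4x4, takes a point from camera to tool coordinates, whose origin is the TCP and whose axes are the flange's). Camera axes: x right, y up, looking along -z (the intrinsics and any distortion apply to the point x, -y, -z); pixel columns grow to the right and rows downward; lengths in m; the calibration is good to about 2 mm. A picture is of the moment at which its call begins: read the wrist's pose just before it. camera_params takes no time and is no camera call.
A pose or a line that the arm cannot do raises ctrl.MotionError and nothing moves.
- ctrl.sign_off(): hands the job in; it is judged then, once.
Readings, each from a call of its own:
- ctrl.current_t(): time.
- ctrl.current_q(): joint angles.
- ctrl.current_dq(): joint speeds.
- ctrl.current_effort(): joint torques, N m.
- ctrl.current_tool_pos(): TCP position.
- ctrl.current_eef_rot(): TCP orientation.
- ctrl.current_contact_force(): force on the tool from outside, world axes, zero at the start.
- ctrl.current_wrist_torque(): the same for the moment, N m.
- ctrl.current_grip_width(): opening from 0.0 (shut) to 1.0 (fully open).
- ctrl.current_grasp_force(): force on a finger pad.
Only numpy, scipy, OpenCV 4.12 (cv2) and the standard library are available. Lean on these libraries where they do the work, as an engineer would, in place of code of your own. Each camera call takes 0.05 s, during which the arm holds its last target. There are 200 camera calls.

## Task

The sample cup has to be slid over onto the fixed white ledge later, so bring the lift's deck up to it. First fit the loose crank onto the lift's drive shaft, feeling for the angle at which it drops fully home over the cross key, and only then, keeping it home from there on, wind it until the metal deck is flush with the top of the white ledge. Leave the crank on the shaft, the cup standing on the deck, and the other things on the bench where they are.

Things in the scene. Friction and masses are not known exactly. Their poses are not given: they have to be found in the camera images.
- crank_hub (a point): Crank (0.33 kg, balanced), standing on the bench hub down. Point: centre of the part of its hub above the arm, where to grip it, 48 mm over the hub's underside. Hub: steel block 28 mm square, 65 mm tall, black cap. z up; x along the arm towards the grip; grip the flats facing +y and -y. Arm 16 mm wide, 22 to 32 mm over the underside; counterweight 32 mm across, 46 mm out on -x.
- crank_foot (a point): Centre of the hub's underside, axes as crank_hub. The bore opens here: 18 mm square, 62 mm deep. The hub's lowest 12 mm have four slots 11 mm wide, one in the middle of each side, that drop over the shaft's cross key. Home, this point is at collar, within 1 mm in height; while the lugs between the slots still ride on the key it stands about 9 mm higher.
- crank_grip (a point): Centre of the crank's upright red grip: a sleeve 24 mm in diameter, 50 mm tall, which revolves freely on the end of the arm, 65 mm from the hub's axis. The point is 60 mm over the hub's underside, the sleeve's top 84 mm. Axes as crank_hub (they do not turn with the sleeve).
- collar (a point): Centre of the top of the fixed steel collar (40 mm across, 70 mm over the bench) on the lift's blue gear housing; z up, y towards the deck, whose near edge is 111 mm away. The drive shaft stands on it. Turning the shaft clockwise seen from above raises the deck 16 mm a turn, anticlockwise lowers it; it is stiff (0.1 N m, 1.5 N at the grip), so the deck stays where it is left.
- shaft_tip (a point): Top of the upright drive shaft, on its axis, 40 mm over the collar. Shaft 12 mm in diameter, its top 10 mm tapered to 6 mm. A level cross key, a flat-topped bar 6 x 6 mm, 34 mm long, goes through it, centre 6 mm over the collar; its direction differs every time and is not given by these axes. The crank fits loosely, with about 0.2 rad of play either way on the key.
- deck_top (a point): Centre of the top of the lift's bare metal deck, 110 x 108 mm, 8 mm thick, which rides up a guide column and carries the cup. z up, axes as collar. It starts 21 to 41 mm below the ledge. Pushing on it does not move it.
- ledge_top (a point): Centre of the top face of the fixed white ledge, 110 x 80 mm, beside the deck with a gap of about 3 mm, on the deck's side away from the shaft. A rim 8 mm high runs along its far edge only. Its height differs every time.
- cup_mid (a point): Sample cup with yellow lid, 66 mm in diameter, 68 mm tall, 0.09 kg, standing loose on the deck; the point is its centre, half-way up, z along its axis.
- bottle_mid (a point): Bystander: brown stain bottle with white cap, 44 mm in diameter, 98 mm tall, loose on the bench; its centre.
- timer_mid (a point): Bystander: white timer with coloured buttons, 60 x 68 x 24 mm, loose on the bench; its centre.
- coverslips_mid (a point): Bystander: white and blue coverslip box, 42 x 60 x 30 mm, loose on the bench; its centre.

How it is judged:
By the outcome, as a careful person would: the job done as asked, in the order asked, and still so for the second after the job is handed in, with the robot touching nothing.
It also fails if it takes over 64 s, if anything falls off the work surface, if the arm or the gripper's body presses on something with over 40 N, if the wrist force passes 120 N, or if a joint passes its speed limit or range.

## Working session

There is one attempt and no reset: what is moved stays moved. The work goes in short steps, each a Python script; the robot and the scene stay as the last script left them, time stands still between calls to the robot, and variables do not carry over. Pictures are saved under pics/ and viewed, at most 10 in all, crops included, and the job is handed in when it is done.

```bash
mkdir -p pics
cat > h.py <<'E'
import numpy as np, cv2
from bench import ctrl
def cam(n):
    p=ctrl.camera_params(n)
    K=np.array([[p['fx'],0,p['cx']],[0,p['fy'],p['cy']],[0,0,1.]]);D=np.array(p['D'],float)
    if 'pose' in p: T=np.array(p['pose'])
    else:
        W=np.eye(4);W[:3,:3]=ctrl.current_eef_rot();W[:3,3]=ctrl.current_tool_pos();T=W@np.array(p['T_tool_cam'])
    return K,D,T
def shot(n):
    c=cam(n);return ctrl.read_camera(n),c
def ray(c,uv):
    K,D,T=c;u=cv2.undistortPoints(np.array([[uv]],float),K,D)[0,0]
    d=T[:3,:3]@np.array([u[0],-u[1],-1]);return T[:3,3],d/np.linalg.norm(d)
def onz(c,uv,z):
    o,d=ray(c,uv);return o+d*(z-o[2])/d[2]
def proj(c,P):
    K,D,T=c;q=(np.atleast_2d(P)-T[:3,3])@T[:3,:3];q=q*[1,-1,-1]
    return cv2.projectPoints(q,np.zeros(3),np.zeros(3),K,D)[0][:,0]
E
python3 - <<'E'
from h import *
for n in ['scene','top','wrist']:
    im,c=shot(n);cv2.imwrite(f'pics/{n}0.png',im);print(n,c[0].tolist(),c[1],c[2].round(3).tolist())
print(ctrl.current_t())
E
```

```text
scene [[518.692569584472, 0.0, 272.6585308439233], [0.0, 518.692569584472, 217.20075772476835], [0.0, 0.0, 1.0]] [0.06515057 0.         0.         0.         0.        ] [[-0.746, 0.389, -0.54, -0.177], [-0.665, -0.416, 0.62, 1.078], [0.017, 0.822, 0.57, 0.851], [0.0, 0.0, 0.0, 1.0]]
top [[379.14487632401375, 0.0, 281.636067661462], [0.0, 379.14487632401375, 210.26655127222335], [0.0, 0.0, 1.0]] [-0.07076724  0.          0.          0.          0.        ] [[0.013, 0.981, -0.194, 0.343], [-1.0, 0.008, -0.027, 0.271], [-0.025, 0.194, 0.981, 0.992], [0.0, 0.0, 0.0, 1.0]]
wrist [[346.5035782192282, 0.0, 278.98491824429294], [0.0, 346.5035782192282, 209.69888294106337], [0.0, 0.0, 1.0]] [0.00300561 0.         0.         0.         0.        ] [[0.414, -0.885, -0.213, 0.198], [0.91, 0.402, 0.099, 0.596], [-0.002, -0.235, 0.972, 0.385], [0.0, 0.0, 0.0, 1.0]]
0.15
```

View pics/scene0.png

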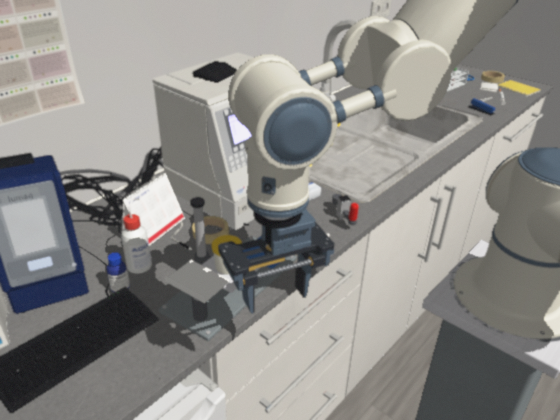

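View pics/top0.png

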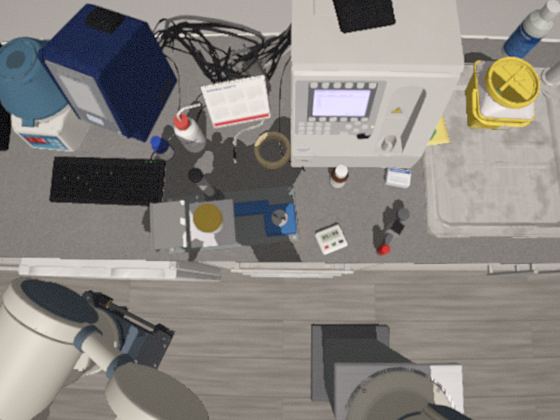

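The top view shows the collar and shaft at about (279,217), the cup lid at (208,218), the deck around (214,222) and the ledge at (168,226). The crank is on the right: hub (397,228), red grip (384,250), counterweight (403,213). The bottle is at (339,176), the timer at (331,239) and the coverslips at (398,177). In the scene view the arm hides most of the lift.

Run:
```python
from h import *
c=cam('top')
for n,uv,z in [('hub',(397,228),.065),('grip',(384,250),.084),('cw',(403,213),.03),('tip',(279,217),.11),('cup',(208,218),.15),('ledge',(168,226),.12),('bottle',(340,170),.098),('timer',(331,239),.024),('cover',(398,177),.03),('column',(196,174),.2)]:
    print(n,onz(c,uv,z).round(3))
print(np.array(ctrl.camera_params('wrist')['T_tool_cam']).round(3).tolist(), ctrl.current_eef_rot())
```

```text
hub [0.484 0.011 0.065]
grip [0.428 0.05  0.084]
cw [ 0.529 -0.016  0.03 ]
tip [0.502 0.301 0.11 ]
cup [0.491 0.461 0.15 ]
ledge [0.476 0.562 0.12 ]
bottle [0.622 0.153 0.098]
timer [0.461 0.17  0.024]
cover [ 0.625 -0.008  0.03 ]
column [0.58  0.481 0.2  ]
[[-0.001, 0.972, 0.235, 0.066], [1.0, 0.0, 0.001, -0.0], [0.001, 0.235, -0.972, -0.171], [0.0, 0.0, 0.0, 1.0]] [[-9.10286655e-01  4.13978263e-01 -4.50300356e-04]
 [ 4.13978499e-01  9.10286320e-01 -7.86447362e-04]
 [ 8.43301417e-05 -9.02307204e-04 -9.99999589e-01]]
```

View pics/wrist0.png

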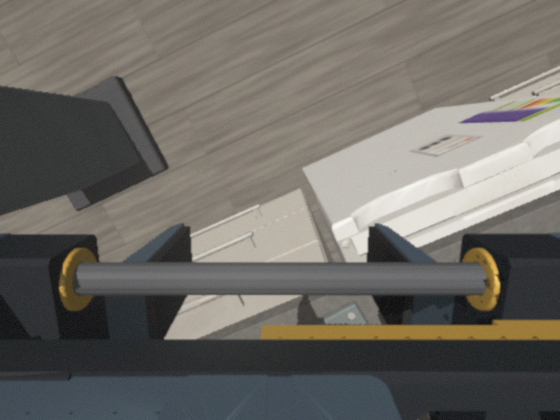

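The wrist view shows only the bench front. The gripper fills rows below about 225, so targets need to be under the camera. Next I'll take near views of the lift, the shaft and the crank.

```bash
cat >> h.py <<'E'
def R(az):
    a=np.radians(az);return np.array([[np.cos(a),np.sin(a),0],[np.sin(a),-np.cos(a),0],[0,0,-1.]])
E
python3 - <<'E'
from h import *
def go(n,p,az):
    ctrl.goto(p,R(az));im,c=shot('wrist');np.savez(f'{n}.npz',im=im,K=c[0],D=c[1],T=c[2]);cv2.imwrite(f'pics/{n}.png',im);return im
a=go('deck',[.49,.42,.30],90)
ims,_=shot('scene')
b=go('shaft',[.502,.235,.22],90)
h=np.array([.484,.011]);u=np.array([np.cos(np.radians(145)),np.sin(np.radians(145))])
c=go('crank',[*(h-.05*u),.2],145)
sc,_=shot('scene')
cv2.imwrite('pics/scene1.png',sc)
cv2.imwrite('pics/m1.png',np.hstack([cv2.resize(x[:300],(400,214)) for x in (a,c)]))
cv2.imwrite('pics/shaftc.png',b[:300])
print(ctrl.current_t(),ctrl.current_q())
E
```

```text
3.675 [-8.35711057e+00  2.11723129e+01  9.21275521e+01  6.77020838e-03
  6.66861726e+01 -6.33887301e+01]
```

View pics/m1.png

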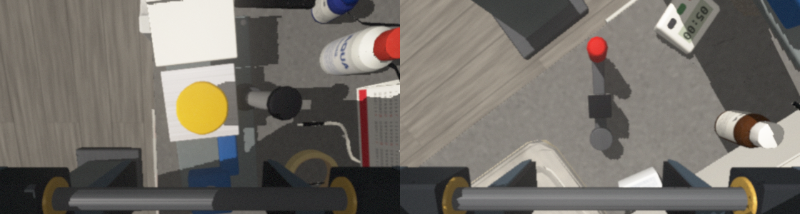

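View pics/shaftc.png

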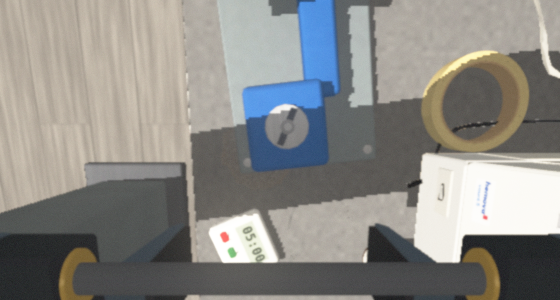

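The deck view (left of m1) shows, in order, the ledge, the deck with the yellow lid, and the black-topped guide column, with the lift slightly rotated. The crank view (right) has the cap at about (280,147), the red grip at (276,66) and the counterweight at (281,194) in full-image pixels. The shaft view shows the collar at (287,126) with the dark key running from about (278,145) to (296,108). I'll get these numerically.

Run:
```python
from h import *
def L(n):
    d=np.load(n+'.npz');return d['im'],(d['K'],d['D'],d['T'])
def blobs(m,mn=60):
    n,l,s,c=cv2.connectedComponentsWithStats(m.astype(np.uint8));return [(c[i].round(1),s[i].tolist(),cv2.minAreaRect(np.argwhere(l==i)[:,::-1].astype(np.float32))) for i in range(1,n) if s[i][4]>mn]
im,c=L('crank');hsv=cv2.cvtColor(im,cv2.COLOR_BGR2HSV)
H,S,V=cv2.split(hsv)
for b in blobs(((H<8)|(H>172))&(S>150)&(V>80)): print('red',b,onz(c,b[0],.084).round(4))
sub=np.zeros_like(V);sub[110:180,240:320]=1
for b in blobs((V<60)&(sub>0)): print('blk',b,onz(c,b[0],.065).round(4),onz(c,b[2][0],.065).round(4))
im,c=L('shaft');hsv=cv2.cvtColor(im,cv2.COLOR_BGR2HSV);H,S,V=cv2.split(hsv)
for b in blobs((H>100)&(H<125)&(S>120)&(V>60)): print('blue',b)
g=((S<60)).astype(np.uint8);sub=np.zeros_like(g);sub[85:167,250:325]=1
for b in blobs((g*sub)>0): print('collar',b,onz(c,b[0],.070).round(4),onz(c,b[2][0],.07).round(4))
print(proj(c,[.502,.301,.07]),proj(c,[.502,.301,.11]))
z=cv2.resize(im[90:165,245:330],None,fx=5,fy=5,interpolation=cv2.INTER_CUBIC)
im2,c2=L('crank');z2=cv2.resize(im2[50:215,240:325],None,fx=4,fy=4,interpolation=cv2.INTER_CUBIC)[:600]
Z=np.zeros((600,800,3),np.uint8);Z[:375,:425]=z;Z[:600,430:770]=z2
cv2.imwrite('pics/z.png',Z)
```

```text
red (array([275.6,  68.5]), [262, 52, 28, 35, 756], ((275.5, 69.0), (34.0, 27.0), 90.0)) [0.4336 0.0432 0.084 ]
blk (array([280.4, 149.9]), [265, 133, 31, 38, 942], ((280.222412109375, 151.78103637695312), (35.996604919433594, 30.418006896972656), 86.633544921875)) [0.4879 0.0098 0.065 ] [0.4891 0.0087 0.065 ]
blue (array([299.1,  92.4]), [243, 0, 97, 171, 8006], ((290.6294860839844, 84.3860855102539), (167.57130432128906, 96.7315902709961), 86.53176879882812))
collar (array([286.4, 126. ]), [265, 104, 44, 45, 1536], ((286.5000305175781, 126.00000762939453), (43.13351821899414, 43.13351821899414), 45.0)) [0.5084 0.3016 0.07  ] [0.5085 0.3016 0.07  ]
[[279.32424755 126.69528877]] [[279.39615202 126.81655397]]
```

View pics/z.png

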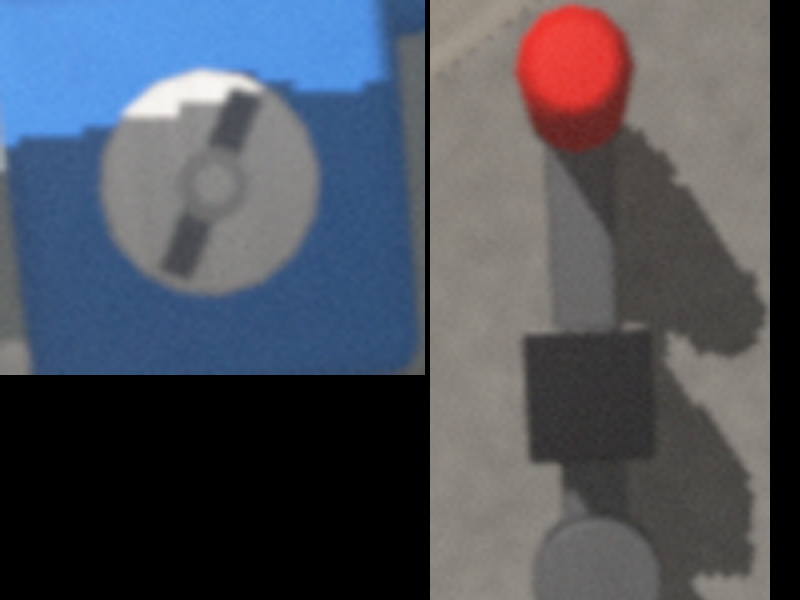

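The cap centre is at about (280,149) and the grip's top at (276,65). The key runs at azimuth about 70°, so a slot should line up with the crank at about 160°. Now to grasp the crank.

Run:
```python
from h import *
def L(n):
    d=np.load(n+'.npz');return (d['K'],d['D'],d['T'])
c=L('crank');cap=onz(c,(280,149),.065);gr=onz(c,(276.25,65),.084);d=gr-cap
az=np.degrees(np.arctan2(d[1],d[0]));print(cap,gr,np.hypot(*d[:2]),az)
s=L('shaft');tip=onz(s,(287.6,126.8),.11);k=[onz(s,(245+x/5,90+y/5),.079) for x,y in((245,92),(178,276))]
kd=k[0]-k[1];print(tip,(k[0]+k[1])/2,np.linalg.norm(kd),np.degrees(np.arctan2(kd[1],kd[0])))
ctrl.goto([cap[0],cap[1],.12],R(az))
print(ctrl.move_l([cap[0],cap[1],.029],vel=.1,contact_N=10),ctrl.current_tool_pos())
ctrl.command_gripper(0.0)
print(ctrl.current_grip_width()*91,ctrl.current_grasp_force(),ctrl.current_contact_force())
ctrl.move_l([cap[0],cap[1],.175],vel=.15)
im,cc=shot('scene');cv2.imwrite('pics/g1.png',im)
print(ctrl.current_contact_force(),ctrl.current_t(),ctrl.current_grip_width()*91)
```

```text
[0.48704146 0.00995742 0.065     ] [0.43177542 0.04505328 0.084     ] 0.06546796153929851 147.5830293729545
[0.50848937 0.30101214 0.11      ] [0.50891919 0.3007385  0.079     ] 0.03348678269534954 69.74891078672601
False [0.48745746 0.00988607 0.02950712]
27.94562619211244 29.989054463803768 [ 0.29452004 -0.14270748  0.0563011 ]
[ 0.29643126 -0.35915249 -3.73726847] 7.35 27.944465729147158
```

Run:
```python
from h import *
x,y,az=.5087,.3009,159.7
ctrl.goto([x,y,.160],R(az))
f0=np.array(ctrl.current_contact_force())
print(ctrl.move_l([x,y,.125],vel=.08,contact_N=6),ctrl.current_tool_pos()[2]-.0295)
hit=ctrl.move_l([x,y,.098],vel=.03,contact_N=6)
p=ctrl.current_tool_pos();print(hit,p,p[2]-.0295,np.array(ctrl.current_contact_force())-f0,ctrl.current_wrist_torque(),ctrl.current_t())
```

```text
False 0.09553229983897774
True [0.50849063 0.30086408 0.0989393 ] 0.06943929526367562 [-1.31787312 -0.44974301 10.53451457] [-0.0490857   0.21511604 -0.02468221] 9.8833
```

Run:
```python
from h import *
ctrl.command_gripper(.6)
print(ctrl.current_grip_width()*91)
ctrl.move_l([.5085,.3009,.20],vel=.15)
ctrl.goto([.50,.30,.28],R(90))
im,c=shot('wrist');np.savez('home.npz',im=im,K=c[0],D=c[1],T=c[2])
print(ctrl.current_t(),proj(c,[.5087,.3009,.135]),proj(c,[.5087,.3009,.144]))
a=np.load('deck.npz')['im'][0:230,190:350]
Z=np.zeros((600,800,3),np.uint8);Z[:]=0
q=cv2.resize(im[:260,170:420],None,fx=1.6,fy=1.6);Z[:q.shape[0],:q.shape[1]]=q
q=cv2.resize(a,None,fx=2.4,fy=2.4,interpolation=cv2.INTER_CUBIC);Z[:q.shape[0],405:405+q.shape[1]]=q
cv2.imwrite('pics/d.png',Z)
```

```text
54.46406474318893
12.5167 [[289.87874706 197.17238387]] [[290.16497326 199.17918996]]
```

View pics/d.png

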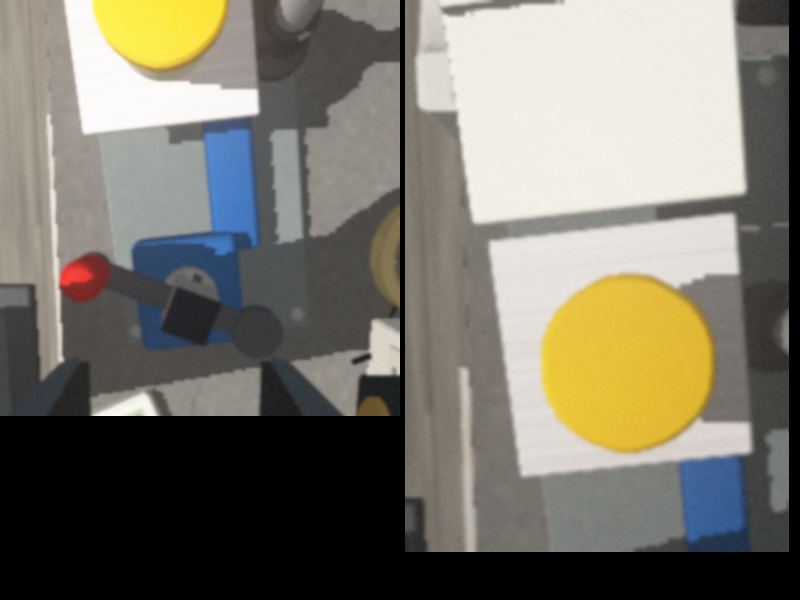

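The cap at (190,315) in the left panel matches its predicted position when home, with a key end visible beside the hub. The right panel gives the deck corners (490,242), (735,213), (750,455), (522,475) and the ledge's near edge from (472,222) to (745,190).

Run:
```python
from h import *
d=np.load('deck.npz');c=(d['K'],d['D'],d['T'])
f=lambda u,v:(190+(u-405)/2.4,v/2.4)
dk=[(490,242),(735,213),(750,455),(522,475)]
for z in(.095,.1,.105):
    P=np.array([onz(c,f(*p),z) for p in dk]);print(z,[np.linalg.norm(P[i]-P[(i+1)%4]).round(4) for i in range(4)],P.mean(0).round(4),P[:,:2].round(4).tolist())
for z in(.13,.135,.14):
    a,b=onz(c,f(472,222),z),onz(c,f(745,190),z);print(z,np.linalg.norm(a-b),a.round(4),b.round(4),np.degrees(np.arctan2(*(b-a)[1::-1])))
for z in (.165,.17,.175):
    a,b=[onz(c,f(*p),z) for p in((541,362),(714,362))];print(z,(a+b)/2,np.linalg.norm(a-b))
```

```text
0.095 [np.float64(0.106), np.float64(0.1057), np.float64(0.1052), np.float64(0.1033)] [0.4903 0.465  0.095 ] [[0.4322, 0.511], [0.5376, 0.523], [0.5481, 0.4179], [0.4434, 0.4083]]
0.1 [np.float64(0.1046), np.float64(0.1043), np.float64(0.1038), np.float64(0.1019)] [0.4903 0.4653 0.1   ] [[0.433, 0.5106], [0.5369, 0.5225], [0.5473, 0.4188], [0.444, 0.4093]]
0.105 [np.float64(0.1032), np.float64(0.1029), np.float64(0.1024), np.float64(0.1005)] [0.4903 0.4656 0.105 ] [[0.4337, 0.5103], [0.5363, 0.522], [0.5465, 0.4197], [0.4446, 0.4104]]
0.13 0.1065270481283123 [0.4307 0.5161 0.13  ] [0.5366 0.528  0.13  ] 6.424392440656582
0.135 0.10496347220422071 [0.4315 0.5157 0.135 ] [0.5358 0.5274 0.135 ] 6.424392440656624
0.14 0.10339989628012898 [0.4324 0.5152 0.14  ] [0.5351 0.5268 0.14  ] 6.4243924406566135
0.165 [0.49116837 0.46480851 0.165     ] 0.06283204711783001
0.17 [0.49112251 0.4651597  0.17      ] 0.061804210715459135
0.175 [0.49107665 0.4655109  0.175     ] 0.0607763743130883
```

```bash
cat >> h.py <<'E'
def touch(x,y,z0,z1,az=230,up=.2):
    ctrl.goto([x,y,up],R(az)); ctrl.move_l([x,y,z0],vel=.15); ctrl.sleep(.2)
    h=ctrl.move_l([x,y,z1],vel=.02,contact_N=4); p=ctrl.current_tool_pos(); f=ctrl.current_contact_force()
    ctrl.move_l([x,y,up],vel=.2); return h,np.round(p,4),np.round(f,1)
E
python3 - <<'E'
from h import *
ctrl.command_gripper(0)
print('ledge',touch(.462,.562,.14,.095))
print('deck',touch(.456,.423,.10,.065))
print(ctrl.current_t())
E
```

```text
ledge (True, array([0.4619, 0.562 , 0.1223]), array([-1.6, -1.9,  9.2]))
deck (True, array([0.456 , 0.423 , 0.0871]), array([0.1, 0.4, 5.1]))
20.875
```

The ledge stands 35.2 mm above the deck, which is about 2.2 turns. I'll grip the sleeve and wind most of it, then re-measure.

```bash
cat >> h.py <<'E'
C=np.array([.5086,.3009])
def pt(a,z=.116): return [C[0]+.065*np.cos(np.radians(a)),C[1]+.065*np.sin(np.radians(a)),z]
def take(a):
    ctrl.command_gripper(.45); ctrl.goto(pt(a,.19),R(96)); ctrl.move_l(pt(a),vel=.12,contact_N=10); ctrl.command_gripper(0)
    print('grip',ctrl.current_grip_width()*91,ctrl.current_tool_pos().round(4),np.round(ctrl.current_contact_force(),1))
def wind(a,b,vel=.12):
    F=[]
    for t in np.linspace(a,b,int(np.ceil(abs(b-a)/20))+1)[1:]:
        ctrl.move_l(pt(t),vel=vel); f=np.array(ctrl.current_contact_force());F.append(f.round(1))
        if np.linalg.norm(f)>30: print('FORCE',t,f);break
    return t,np.array(F)
def leave(a):
    ctrl.command_gripper(.45); ctrl.move_l(pt(a,.19),vel=.2)
E
python3 - <<'E'
from h import *
take(159.6)
a=159.6
t,F=wind(a,a-60);print(t,F.tolist(),ctrl.current_t())
if abs(t-(a-60))<1:
    t,F=wind(t,a-740,.15);print(t,np.abs(F).max(0),F[::6].tolist(),ctrl.current_t())
E
```

```text
grip 23.414489458638023 [0.4478 0.3237 0.1164] [-1.2  0.9  3. ]
99.6 [[-0.9, 1.7, 5.6], [-2.2, 5.0, 7.2], [-1.1, 7.7, 7.2]] 25.8333
-580.4 [ 7.4  9.3 11.4] [[0.3, 7.3, 6.1], [2.0, -2.1, 5.4], [0.1, 1.0, 5.0], [1.7, 9.0, 7.7], [0.2, -3.3, 5.7], [-2.8, -0.8, 7.1]] 36.0333
```

Run:
```python
from h import *
a=139.6
leave(a); ctrl.command_gripper(0)
print('deck',touch(.456,.423,.130,.105),ctrl.current_t())
```

```text
deck (True, array([0.456 , 0.423 , 0.1195]), array([-0.7,  0.4,  6.8])) 41.8083
```

Run:
```python
from h import *
a=139.6
take(a)
t,F=wind(a,a-63,.12);print(t,F.tolist())
leave(t); ctrl.command_gripper(0)
print('deck',touch(.456,.423,.130,.108),ctrl.current_t())
im,_=shot('scene');im2,c2=shot('wrist')
t2,_=shot('top')
cv2.imwrite('pics/end.png',np.hstack([im[150:400,60:360],t2[120:300,120:430][:180].repeat(1,0) if False else cv2.resize(t2[120:270,130:430],(500,250))]))
```

```text
grip 23.193282593507472 [0.4591 0.3432 0.1164] [-2.3  1.1  4. ]
76.6 [[-2.3, 3.3, 6.1], [-1.9, 4.8, 6.3], [-0.5, 6.3, 6.2], [0.8, 7.3, 5.9]]
deck (True, array([0.456 , 0.423 , 0.1222]), array([-2.2, -1.1,  9.1])) 52.6
```

View pics/end.png

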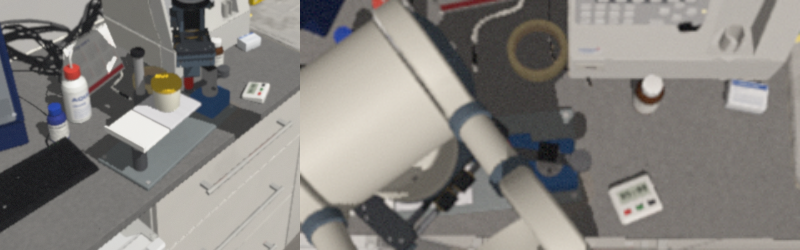

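The deck touches at 0.1222 m against 0.1223 m for the ledge, so they are flush. The scene view shows the cup upright at about (165,92) and the deck level with the ledge. The crank is on the shaft, and the bottle, timer and coverslips are where they were. The gripper is clear of everything.

Run:
```python
from h import *
print(np.round(ctrl.current_contact_force(),1),ctrl.current_tool_pos())
print(ctrl.sign_off(),ctrl.current_t())
```

```text
[-0.4  0.5 -0.5] [0.45543371 0.42258548 0.19873711]
the job is handed in; nothing more can be done
the job is handed in; nothing more can be done
```

The job is handed in: the crank went fully home on the shaft before any winding and is still on it, the deck is flush with the ledge to about 0.1 mm by touch, the cup is standing on the deck, and the bystanders look unmoved.

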